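# Snap a capped tube into a pair of spring clips and slide it home

## Robot

A 6-joint arm with a two-finger parallel gripper is mounted at the origin on a cart in front of the work surface, level with it; the furniture and walls round the work are solid. World frame = base frame: x ahead of the robot, y to its left, z up, the work surface at z = 0. Lengths are in mm, angles in rad, forces in N, time in s.
With the tool pointing down it reaches from about 350 to 775 mm from the base axis. Payload 7.3 kg.
Tool frame: the origin (TCP) lies at the very end of the fingers, on their centre line; the grasp point (between the pads) lies 19 mm behind it; z points along the fingers, y is the line along which they close (so a half turn about z gives the same grasp; the last joint's range is limited). The gripper opens to 92 mm and grips with 3 to 60 N. Pads are 19 mm wide; open, the fingers measure 130 mm over their backs; the gripper's body (75 mm by 190 mm) begins 47 mm behind the grasp point.
Start: joints at [-1.329, 0.342, 1.524, -0, 1.275, -0.146], TCP at [198.554, -486.026, 226.741] pointing down, gripper open.
Joint ranges: [-2.53, 2.53], [-0.77, 2.02], [0.04, 2.7], [-1, 4.14], [0.28, 2.66], [-3.11, 3.11]. Speed limits (rad/s): [2.57, 2.57, 3.14, 3.14, 3.14, 3.14].

## Interface

Orientations are given as [roll, pitch, yaw] about the fixed x, y, z axes, in that order (R = Rz(yaw) Ry(pitch) Rx(roll)).
In Python, from plant import bot gives the robot as it stands.
- The arm moves only by the tool jog_arm, never from a script. Its argument "targets" is a list of rows, each an object with "xyz": the shift along the tool's x, y, z as a fraction of full scale, a list of three; "spin": the turn about the tool's z as a fraction of full scale. In form: [{"xyz": [x, y, z], "spin": spin}, ...]. A call has exactly 10 rows; each row shifts and turns the commanded pose from where the row before left it, along the tool's axes as they then stand; what a row does not reach is not made up. Full scale, the value 1, is 80 mm for a shift and 0.1 rad for a turn. A row lasts 1/8 s, in which the tool goes at most 62.5 mm and 10.7 degrees, less where a joint would pass 70% of its speed; a pose out of reach is approached as far as the arm can. A call with a number of a shift or a turn outside -1 to 1 is refused whole. A call with a gripper value outside its range is refused whole. "gripper" is the opening in per cent of the stroke, from 0 (shut) to 100 (fully open), set as the call begins (left out, the last holds). The fingers move at their own pace and stop on an object; the grip force is fixed at half the most. Time passes only in rows, so rows that do not move let the fingers close, or fill a call up. It gives the time, the measured TCP pose, the force, the opening and the grip force at its end, in the units of the state.
- bot.get_obs(): the state, without advancing time (a new reading comes with each control period).
- bot.capture(name): name is "side" or "top"; returns the picture (420x560x3 uint8, blue, green, red); there is no depth.
- bot.get_calibration(name): a dict with "vfov" (degrees; the focal length in pixels is half the picture's height over the tangent of half this angle, whatever the lens; pixels are square), "cx", "cy" (the principal point, pixels), "eye" and "rotation" of the camera in the world. Camera axes: x right, y down, z forward; pixel columns grow to the right and rows downward; lengths in mm; the calibration is good to about 2 mm. A picture is of the moment at which its call begins. get_calibration takes no time and is no camera call.
- bot.close_job(): hands the job in; it is judged then, once.
The state is a dict: "time": time; "joint_positions": joint angles; "dq": joint speeds; "tau": joint torques, N m; "tool_pos": TCP position; "tcp_rot": TCP orientation; "contact_force": force on the tool from outside, world axes, zero at the start; "moment": the same for the moment, N m; "grip_width": finger opening in mm; "finger_force": force on a finger pad.
Only numpy, scipy, OpenCV 4.12 (cv2) and the standard library are available. Lean on these libraries where they do the work, as an engineer would, in place of code of your own. Each camera call takes 0.05 s, during which the arm holds its last target. There are 200 camera calls.

## Task

Take the capped tube from its grey rest and press it down sideways into both blue spring clips of the clip stand, foot towards the red end stop but still clear of the stop's pin. Then slide it along in the clips until its foot has pushed the sprung brass pin fully in and bears on the stop with about 7 newtons for half a second, and let go of it there, seated in both clips and touching the pin. Press no harder than the clips need, do not ram the stop, and leave the timer, the film roll and the beaker where they stand.

Things in the scene. Friction and masses are not known exactly. Their poses are not given: they have to be found in the camera images.
- tube: 50 ml screw-cap tube, clear with a green cap, 45 g nominal (varies), lying level, 117 long. Body 28 diameter between 15 and 101 from the foot, cap 34 diameter from 101 to 117. Origin: centre of the foot end (the foot is a blunt cone, 14 across at its end); its z axis runs along the tube to the cap. Its spin about that axis does not matter.
- tube_mid (a point): point on the tube's axis 56 mm from the foot end; a good place to grip across the 28 mm body, from above, as it lies free between the blocks of the rest and later between the clips
- tube_cap (a point): point on the tube's axis at the outer end of the green cap, 117 mm from the foot end
- tube_rest: grey rest fixed to the worktop, base 64 x 100 x 8; two V blocks, 12 wide, at y = -34 and +34 carry the tube with its axis 40 above the worktop along the rest's y axis, foot towards -y, about 58 from the centre. Only the base lies between the blocks (56 free). Origin: centre of the underside
- clip_stand: aluminium plate fixed to the worktop, 80 x 160, top at 9, with two blue clips 59 apart (51 free between them) and the red stop. A seated tube lies along the stand's y axis, its axis at x = 0, z = 40, foot towards -y. Origin: underside, under the tube axis. Pressing in takes 8 to 15 N in all; over 30 N of contact force, all contacts of the tube with the stand added up, is too much
- foot_clip (a point): centre of the foot-side clip on a seated tube's axis, 40 above the worktop, stand y = -29. Clip: 8 wide along the tube; two sprung jaws open sideways over a rigid saddle. Flared lips meet the tube when its axis is about 21 above the seat; hardest 18 to 12 above; from 8 above it is drawn down. Lifting it out takes about 13 N, sliding it along 2 to 4 N
- cap_clip (a point): centre of the cap-side clip, like the other, 59 mm from it, stand y = +30; the line from foot_clip to cap_clip is the stand's y axis. With the foot at stand y = -49 the clips hold the tube's straight part (20 and 79 from the foot) and the foot is clear of the pin wherever the screw is set
- end_stop: red stop plate at the foot end of the stand, 28 wide, face at stand y = -73. Through it runs a steel set screw on the tube's axis with a 6 mm sprung pin in its tip (2 travel, under 1 N). The screw is clamped differently each time and not measured: the pushed-in pin ends at stand y -66 to -56. It bottoms hard; more than 12 N is too much. Origin and axes as the stand's
- timer: white bench timer, 68 x 68 x 21, loose, a bystander. Origin: centre of the underside
- film_roll: white roll of film, 62 diameter, 50 high, loose, a bystander. Origin: centre of the underside
- beaker: clear beaker, 71 diameter, 92 high, loose, a bystander. Origin: centre of the underside

How it is judged (in metres and radians):
On the way, in this order (a step that is already met when the one before it is completed fails the run):
1. the tube is seated in both clips, its foot not touching the stop (x of tube in the frame of clip_stand between -0.0025 and 0.0025 m and z of tube in the frame of clip_stand between 0.0375 and 0.042 m and x of tube_cap in the frame of clip_stand between -0.0025 and 0.0025 m and z of tube_cap in the frame of clip_stand between 0.0375 and 0.042 m and contact force between tube and end_stop below 0.1 N), for 0.2 s.
2. the tube, seated in both clips, bears on the stop with 4 to 12 N (x of tube in the frame of clip_stand between -0.0025 and 0.0025 m and z of tube in the frame of clip_stand between 0.0375 and 0.042 m and x of tube_cap in the frame of clip_stand between -0.0025 and 0.0025 m and z of tube_cap in the frame of clip_stand between 0.0375 and 0.042 m and contact force between tube and end_stop above 4 N), for 0.2 s.
At the end, for the whole second after the job is handed in: The tube lies at rest, released, in both clips (axis within 2.5 mm of the seat sideways, 2.5 mm below to 2 mm above it in height, at both ends), its foot towards the stop and still touching the sprung pin of the stop (more than 0.15 N) (x of tube in the frame of clip_stand between -0.0025 and 0.0025 m and z of tube in the frame of clip_stand between 0.0375 and 0.042 m and x of tube_cap in the frame of clip_stand between -0.0025 and 0.0025 m and z of tube_cap in the frame of clip_stand between 0.0375 and 0.042 m and contact force between tube and end_stop above 0.15 N and linear speed of tube below 0.01 m/s).
It fails at once if the tube is pressed on the clip stand with more than 30 N (contact force between tube and clip_stand above 30 N).
It fails at once if the tube is pushed against the end stop with more than 12 N (contact force between tube and end_stop above 12 N).
It fails at once if the fingers press on the clip stand with more than 30 N (contact force between the fingers and clip_stand above 30 N).
It fails at once if the timer, the film roll or the beaker is moved by more than 20 mm (distance of any of timer, film_roll, beaker from where it was at the start of the episode above 0.02 m).
It also fails if it takes over 72 s, if anything falls off the work surface, if the arm or the gripper's body presses on something with over 40 N, if the wrist force passes 120 N, or if a joint passes its speed limit or range.

## Working session

There is one attempt and no reset: what is moved stays moved. The work goes in short steps, Python scripts to look and compute and a tool call to move; the robot and the scene stay as the last step left them, time stands still between calls to the robot, and variables do not carry over. Pictures are saved under pics/ and viewed, at most 10 in all, crops included, and the job is handed in when it is done.

Besides the shell and the picture viewer there is one more tool, called after "Emit:" by a JSON object that holds its "method" and its "body", one argument or row to a line. jog_arm: Moves the arm, as the interface text tells. Shift numbers are shares of 80 mm and turn numbers shares of 0.1 rad, none past 1 either way. Its arguments: {"type":"object","properties":{"targets":{"type":"array","items":{"type":"object","properties":{"xyz":{"type":"array","items":{"type":"number"}},"spin":{"type":"number"}}}},"gripper":{"type":"number"}},"required":["targets"]}

```bash
mkdir -p pics
python3 - <<'E'
from plant import bot
import cv2
o=bot.get_obs(); print(o)
for n in("side","top"):
    print(n,bot.get_calibration(n)); cv2.imwrite(f"pics/{n}0.png",bot.capture(n))
E
```

```text
{'time': 0.0, 'joint_positions': array([-1.32898856e+00,  3.42695667e-01,  1.52506846e+00, -2.32704948e-05,
        1.27536198e+00, -1.46017188e-01]), 'dq': array([ 1.52513607e-03,  9.26572856e-04,  1.77583506e-03, -1.70104878e-03,
       -5.12696882e-05,  9.53800641e-04]), 'tau': array([ 2.30801488e-03, -4.31235623e+01, -2.44217205e+01,  7.20438897e-02,
        5.57907403e-02, -1.17971181e-04]), 'tool_pos': array([ 198.44596593, -485.59455722,  226.04104097]), 'tcp_rot': array([-3.14007228e+00, -2.01100106e-04,  3.87831596e-01]), 'contact_force': array([-0.001179  ,  0.56573243,  0.70616618]), 'moment': array([-0.01371405,  0.05144597, -0.00014333]), 'finger_force': 0.0, 'grip_width': 92.02009582907816}
side {'vfov': 50.951809629763154, 'cx': 275.9730804078303, 'cy': 215.48586693131577, 'eye': array([ 365.34047442, -786.80842106,  429.34473848]), 'rotation': array([-1.96988646,  0.02687168, -0.27096496])}
top {'vfov': 48.09429718127831, 'cx': 278.6863297034648, 'cy': 210.13638307642643, 'eye': array([375.32431401,   3.30826362, 981.69358634]), 'rotation': array([-2.91667388e+00, -2.79302986e-03, -1.49420947e+00])}
```

View pics/top0.png

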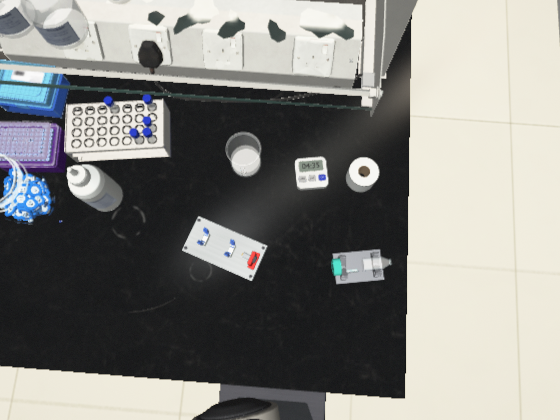

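View pics/side0.png

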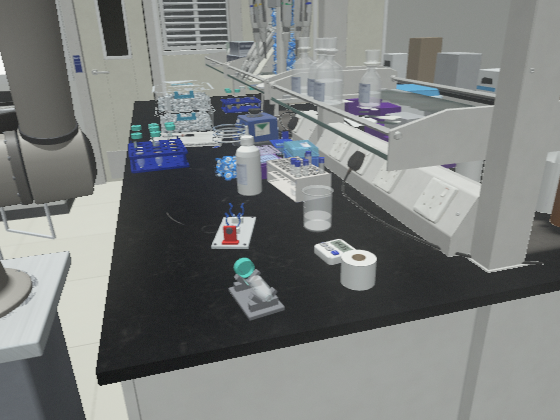

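The top view shows the stand at about (225,248) with its red stop at (253,260), and the tube on its rest at (360,266) with the cap at (337,266). The side view agrees.

```bash
cat > h.py <<'E'
import numpy as np, cv2
from scipy.spatial.transform import Rotation as Ro
from plant import bot
def cam(n):
    c=bot.get_calibration(n); f=210/np.tan(np.radians(c["vfov"]/2))
    return c,f,Ro.from_euler("xyz",c["rotation"]).as_matrix()
def plane(n,uv,z):
    c,f,R=cam(n); d=R@np.array([(uv[0]-c["cx"])/f,(uv[1]-c["cy"])/f,1]); e=c["eye"]
    return (e+d*(z-e[2])/d[2]).round(1)
def proj(n,p):
    c,f,R=cam(n); q=R.T@(np.array(p,float)-c["eye"]); return (q[:2]/q[2]*f+[c["cx"],c["cy"]]).round(1)
def mask(im,lo,hi,roi):
    m=cv2.inRange(cv2.cvtColor(im,cv2.COLOR_BGR2HSV),lo,hi); k=np.zeros_like(m); x0,y0,x1,y1=roi; k[y0:y1,x0:x1]=255; return m&k
def blobs(m,a=6):
    n,_,s,c=cv2.connectedComponentsWithStats(m); return [(c[i].round(1),s[i].tolist()) for i in range(1,n) if s[i][4]>=a]
E
python3 - <<'E'
from h import *
t=cv2.imread("pics/top0.png"); s=cv2.imread("pics/side0.png")
print("proj TCP",proj("top",[198,-486,226]),proj("side",[198,-486,226]))
for n,im,roi in(("top",t,(170,200,420,300)),("side",s,(200,190,300,320))):
    for c,lo,hi in(("red",(0,120,80),(8,255,255)),("blue",(105,90,50),(130,255,255)),("green",(75,80,60),(95,255,255))):
        print(n,c,blobs(mask(im,lo,hi,roi)))
g=cv2.cvtColor(t,cv2.COLOR_BGR2GRAY)
for nm,roi,z in(("stand",(170,205,280,290),9),("rest",(320,240,400,295),8)):
    m=cv2.inRange(g,95,255); k=np.zeros_like(m); k[roi[1]:roi[3],roi[0]:roi[2]]=1
    m=cv2.morphologyEx(m*k,cv2.MORPH_CLOSE,np.ones((5,5)))
    c=max(cv2.findContours(m,0,2)[0],key=cv2.contourArea); r=cv2.minAreaRect(c); b=cv2.boxPoints(r)
    print(nm,r,[plane("top",p,z) for p in b],plane("top",r[0],z))
a=cv2.resize(t[210:290,175:275],None,fx=4,fy=4,interpolation=2);b=cv2.resize(t[235:315,310:410],None,fx=4,fy=4,interpolation=2)
cv2.imwrite("pics/crop1.png",np.hstack([a,b]))
E
```

```text
proj TCP [600.7 467.7] [-62.8 356.1]
top red [(array([252.6, 259.7]), [248, 252, 12, 17, 109])]
top blue [(array([205.6, 230.6]), [203, 228, 6, 7, 24]), (array([199.9, 242.2]), [197, 241, 6, 4, 17]), (array([232.2, 242. ]), [230, 240, 5, 5, 19]), (array([226.6, 253.6]), [224, 252, 6, 4, 19])]
top green [(array([336.1, 266.5]), [331, 258, 11, 18, 165])]
side red [(array([229.8, 236.1]), [222, 226, 17, 18, 188])]
side blue [(array([230.8, 209.4]), [229, 203, 7, 14, 43]), (array([240.8, 211.2]), [237, 203, 7, 18, 51]), (array([226.1, 214.4]), [224, 212, 5, 6, 18])]
side green [(array([243.6, 266.9]), [233, 257, 22, 21, 334])]
stand ((224.28887939453125, 247.70709228515625), (77.17935943603516, 39.578224182128906), 23.749494552612305) [array([496.4, 213.5,   9. ]), array([575.6, 189.4,   9. ]), array([521.,  35.,   9.]), array([443.9,  61.4,   9. ])] [508.7 124.4   9. ]
rest ((361.1263732910156, 265.8475341796875), (31.331361770629883, 58.77353286743164), 84.64418029785156) [array([514.8, -96.6,   8. ]), array([ 535.7, -217.7,    8. ]), array([ 471.5, -225.3,    8. ]), array([ 451.1, -105.9,    8. ])] [ 493.  -161.3    8. ]
```

View pics/crop1.png

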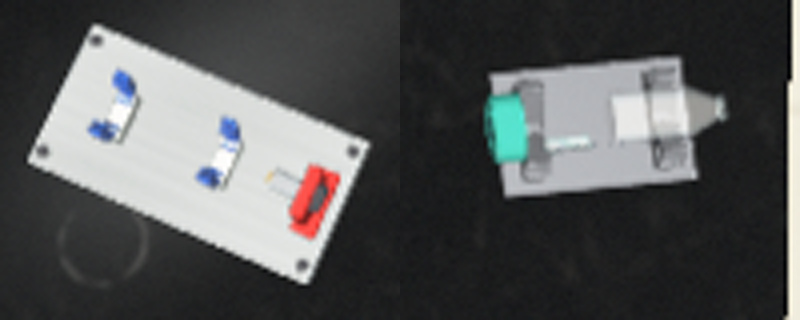

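The crops show the plate with four screw holes. The blue lip pairs sit at about (203,236) and (229,248), the pin tip at about (242,254), and the rest corners at about (332,253), (380,249), (384,280) and (336,284). The cap is at (336,266) and the foot tip at (391,262).

Run:
```python
from h import *
for z in(40,46,52):
    a=plane("top",(202.75,236.4),z);b=plane("top",(229.4,247.8),z);d=a-b;print(z,a,b,np.hypot(*d[:2]),"yaw",np.arctan2(-d[0],d[1]))
b=cv2.minAreaRect
c=[plane("top",p,9) for p in((198.7,216.2),(267.3,245.8),(251.5,281),(182,250))];print("plate",c,np.mean(c,0), [np.linalg.norm(c[i]-c[i-1]) for i in range(4)], "yaw",[np.arctan2(-(p-q)[0],(p-q)[1]) for p,q in((c[0],c[1]),(c[3],c[2]))])
# holes
c=[plane("top",p,8) for p in((332.5,253),(380,249.25),(384,280),(336.2,284))];print("rest",np.mean(c,0),[np.linalg.norm(c[i]-c[i-1]) for i in range(4)],[np.arctan2(-(p-q)[0],(p-q)[1]) for p,q in((c[0],c[1]),(c[3],c[2]))])
print("cap",plane("top",(336.1,266.5),40),"foot",plane("top",(390.75,262),40))
print("pin tip",plane("top",(242,254),40),"redtop",plane("top",(252.6,259.7),50))
# side checks
for p in ([497,-160,8],): print(proj("side",p))
print("side cap ray z40",plane("side",(243.6,266.9),40))
```

```text
40 [524.1 166.4  40. ] [505.1 110.2  40. ] 59.32486831000976 yaw -0.3260149208716337
46 [523.1 165.3  46. ] [504.2 109.6  46. ] 58.81921454762893 yaw -0.32712684668235154
52 [522.2 164.3  52. ] [503.4 108.9  52. ] 58.502991376509996 yaw -0.3271559071571921
plate [array([571.3, 185.1,   9. ]), array([519.6,  35.5,   9. ]), array([444.6,  61.8,   9. ]), array([497.2, 211.5,   9. ])] [508.175 123.475   9.   ] [np.float64(78.66237982669985), np.float64(158.2815529365314), np.float64(79.47760690911623), np.float64(158.67214626392368)] yaw [np.float64(-0.3327391230793754), np.float64(-0.3378942584348869)]
rest [ 491.3   -155.325    8.   ] [np.float64(64.13306479500262), np.float64(99.61330232453898), np.float64(63.788713735268246), np.float64(98.75596184534889)] [np.float64(0.15623655159771457), np.float64(0.15965514186758695)]
cap [ 484.  -106.1   40. ] foot [ 501.4 -214.8   40. ]
pin tip [494.5  83.7  40. ] redtop [483.6  60.9  50. ]
[258.7 297.9]
side cap ray z40 [ 484.3 -103.1   40. ]
```

Emit:
{"method": "jog_arm", "body": {
  "targets": [
    {"xyz": [0.62, -0.3, 0], "spin": 0},
    {"xyz": [0.62, -0.3, 0], "spin": 0},
    {"xyz": [0.62, -0.3, 0], "spin": 0},
    {"xyz": [0.62, -0.3, 0], "spin": 0},
    {"xyz": [0.62, -0.3, 0], "spin": 0},
    {"xyz": [0.62, -0.3, 0], "spin": 0},
    {"xyz": [0.62, -0.3, 0], "spin": 0},
    {"xyz": [0.62, -0.3, 0], "spin": 0},
    {"xyz": [0, 0, 0], "spin": -1},
    {"xyz": [0, 0, 0], "spin": -1}
  ],
  "gripper": 100
}}

```text
time: 1.35
tool_pos: [493.5, -157.2, 226.1]
tcp_rot: [-3.141, 0.001, 0.593]
contact_force: [0.3, 0.3, -0.2]
grip_width: 91.9
finger_force: 0.0
```

Emit:
{"method": "jog_arm", "body": {
  "targets": [
    {"xyz": [0, 0, 0.1], "spin": -1},
    {"xyz": [0, 0, 0.1], "spin": -1},
    {"xyz": [0, 0, 0.1], "spin": -1},
    {"xyz": [0, 0, 0.1], "spin": -1},
    {"xyz": [0, 0, 0.1], "spin": -1},
    {"xyz": [0, 0, 0.1], "spin": -1},
    {"xyz": [0, 0, 0.1], "spin": -1},
    {"xyz": [0, 0, 0.1], "spin": -1},
    {"xyz": [0, 0, 0.1], "spin": -1},
    {"xyz": [0, 0, 0.1], "spin": -1}
  ]
}}

```text
time: 2.6
tool_pos: [493.0, -158.1, 146.1]
tcp_rot: [-3.141, -0.0, 1.591]
contact_force: [-0.0, 0.5, -0.7]
grip_width: 91.7
finger_force: 0.0
```

Emit:
{"method": "jog_arm", "body": {
  "targets": [
    {"xyz": [0, 0, 0], "spin": -0.7},
    {"xyz": [0, 0, 0], "spin": -0.68},
    {"xyz": [0.048, -0.015, 0.2], "spin": 0},
    {"xyz": [0, 0, 0.25], "spin": 0},
    {"xyz": [0, 0, 0.25], "spin": 0},
    {"xyz": [0, 0, 0.25], "spin": 0},
    {"xyz": [0, 0, 0.22], "spin": 0},
    {"xyz": [0, 0, 0.2], "spin": 0},
    {"xyz": [0, 0, 0.19], "spin": 0},
    {"xyz": [0, 0, 0], "spin": 0}
  ]
}}

```text
time: 3.85
tool_pos: [490.7, -154.2, 20.8]
tcp_rot: [-3.139, -0.001, 1.726]
contact_force: [-0.7, 0.1, 0.6]
grip_width: 92.0
finger_force: 0.0
```

Run:
```python
from h import *
t=bot.capture("top");s=bot.capture("side")
a=cv2.resize(t[225:310,310:410],(400,340),interpolation=2);b=cv2.resize(s[235:320,205:305],(400,340),interpolation=2)
cv2.imwrite("pics/c2.png",np.hstack([a,b])); print(bot.get_obs()["tool_pos"])
```

```text
[ 491.66935938 -154.7003089    22.06359701]
```

View pics/c2.png

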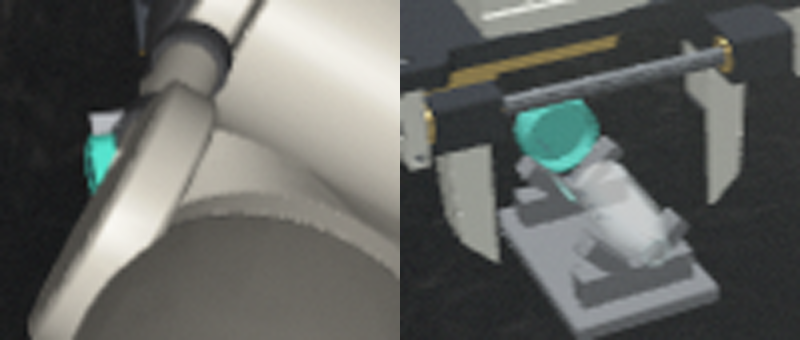

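The side crop shows the fingers straddling the tube between the V blocks, so I'm closing the gripper.

Emit:
{"method": "jog_arm", "body": {
  "targets": [
    {"xyz": [0, 0, 0], "spin": 0},
    {"xyz": [0, 0, 0], "spin": 0},
    {"xyz": [0, 0, 0], "spin": 0},
    {"xyz": [0, 0, 0], "spin": 0},
    {"xyz": [0, 0, 0], "spin": 0},
    {"xyz": [0, 0, 0], "spin": 0},
    {"xyz": [0, 0, 0], "spin": 0},
    {"xyz": [0, 0, 0], "spin": 0},
    {"xyz": [0, 0, 0], "spin": 0},
    {"xyz": [0, 0, 0], "spin": 0}
  ],
  "gripper": 0
}}

```text
time: 5.2
tool_pos: [492.3, -154.8, 22.2]
tcp_rot: [3.14, 0.001, 1.726]
contact_force: [4.6, 0.9, 0.5]
grip_width: 26.6
finger_force: 30.0
```

Emit:
{"method": "jog_arm", "body": {
  "targets": [
    {"xyz": [0, 0, -0.1], "spin": 0},
    {"xyz": [0, 0, -0.3], "spin": 0},
    {"xyz": [0, 0, -0.4], "spin": 0},
    {"xyz": [0, 0, -0.4], "spin": 0},
    {"xyz": [0, 0, -0.3], "spin": 0},
    {"xyz": [0.3, 0.1, 0], "spin": 0.98},
    {"xyz": [0, 0, 0], "spin": 0.98},
    {"xyz": [0, 0, 0], "spin": 0.98},
    {"xyz": [0, 0, 0], "spin": 0.98},
    {"xyz": [0, 0, 0], "spin": 0.98}
  ]
}}

```text
time: 6.45
tool_pos: [494.5, -129.5, 141.7]
tcp_rot: [-3.139, 0.0, 1.233]
contact_force: [-0.5, -0.2, -0.5]
grip_width: 26.8
finger_force: 30.0
```

Run:
```python
from h import *
o=bot.get_obs();p=o["tool_pos"];y=o["tcp_rot"][2];print(o)
d=np.array([516,145.5])-p[:2];print(d@[np.cos(y),np.sin(y)],d@[np.sin(y),-np.cos(y)])
```

```text
{'time': 6.45, 'joint_positions': array([-4.05820262e-01,  4.05052258e-01,  1.68368429e+00, -7.17436958e-04,
        1.05543544e+00, -6.71781406e-02]), 'dq': array([-1.04945152e-04,  5.16895704e-04,  4.34933407e-04, -3.13808638e-04,
        3.90053700e-04,  7.77138900e-01]), 'tau': array([ 2.11992965e-02, -4.36194742e+01, -2.15829241e+01,  6.86909468e-02,
        5.51388413e-02, -1.04058411e+00]), 'tool_pos': array([ 494.47573152, -129.52409034,  141.72147149]), 'tcp_rot': array([-3.13897718e+00,  4.48780511e-04,  1.23250919e+00]), 'contact_force': array([-0.48293204, -0.21718434, -0.53750813]), 'moment': array([-0.04474413, -0.03494931, -0.08969921]), 'finger_force': 29.97250333428383, 'grip_width': 26.796337833993636}
266.5802597586771 -70.96836975893653
```

Emit:
{"method": "jog_arm", "body": {
  "targets": [
    {"xyz": [0.476, -0.127, 0], "spin": 0},
    {"xyz": [0.476, -0.127, 0], "spin": 0},
    {"xyz": [0.476, -0.127, 0], "spin": 0},
    {"xyz": [0.476, -0.127, 0], "spin": 0},
    {"xyz": [0.476, -0.127, 0], "spin": 0},
    {"xyz": [0.476, -0.127, 0], "spin": 0},
    {"xyz": [0.476, -0.127, 0], "spin": 0},
    {"xyz": [0, 0, 0.4], "spin": 0},
    {"xyz": [0, 0, 0.4], "spin": 0},
    {"xyz": [0, 0, 0.2], "spin": 0}
  ]
}}

```text
time: 7.7
tool_pos: [514.4, 145.1, 60.3]
tcp_rot: [-3.138, 0.002, 1.236]
contact_force: [0.1, -0.5, -0.6]
grip_width: 26.7
finger_force: 30.0
```

Run:
```python
from h import *
t=bot.capture("top");s=bot.capture("side")
a=cv2.resize(t[205:290,170:270],(400,340),interpolation=2);b=cv2.resize(s[170:255,185:285],(400,340),interpolation=2)
cv2.imwrite("pics/c3.png",np.hstack([a,b])); o=bot.get_obs();print(o["tool_pos"],o["tcp_rot"],o["contact_force"])
for n,im,roi in(("top",t,(170,200,420,300)),("side",s,(200,150,300,320))):
    for c,lo,hi in(("red",(0,120,80),(8,255,255)),("blue",(105,90,50),(130,255,255)),("green",(75,80,60),(95,255,255))):
        print(n,c,blobs(mask(im,lo,hi,roi)))
```

```text
[514.71285957 144.94270722  60.44811047] [-3.13784013e+00  2.24621191e-03  1.23555898e+00] [-0.27359481 -0.14102184 -0.68015805]
top red [(array([252.6, 259.7]), [248, 252, 12, 17, 109])]
top blue [(array([232.2, 241.5]), [231, 240, 4, 5, 12]), (array([226.4, 254.2]), [224, 253, 6, 3, 13])]
top green []
side red [(array([229.9, 236.1]), [222, 226, 17, 18, 187])]
side blue [(array([285.3, 153.4]), [280, 150, 11, 8, 43]), (array([295. , 161.8]), [291, 158, 9, 9, 58]), (array([230. , 172.2]), [227, 171, 6, 4, 13]), (array([227.9, 179.1]), [226, 178, 5, 3, 8]), (array([240.6, 213.2]), [237, 207, 7, 14, 36]), (array([226.3, 214.6]), [224, 213, 5, 5, 16]), (array([231.7, 213.8]), [229, 212, 7, 5, 14])]
side green [(array([233.8, 190.3]), [228, 184, 11, 15, 104])]
```

View pics/c3.png

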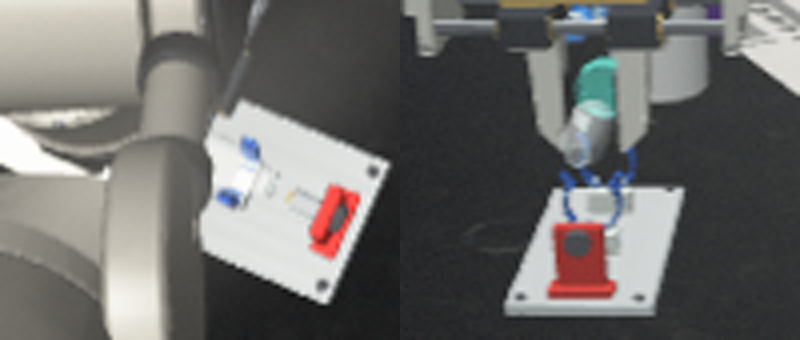

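The side crop shows the tube held above the stand with its foot at about px (229.5,207.5). The top crop shows the foot faintly at about (237.5,251), in front of the pin.

Run:
```python
from h import *
u=np.array([np.sin(.333),np.cos(.333),0]);g=np.array([514.7,145,80.])
f=g-58*u
print("foot exp",f,proj("top",f),proj("side",f)," cap",proj("side",g+59*u), "capctr",proj("side",g+51*u))
# lateral: measured foot px
print("foot from top",plane("top",(237.5,251.3),80),"side@80",plane("side",(229.5,207.5),80))
O=np.array([513.2,137.5,0]);x=np.array([u[1],-u[0],0])
for yy in(-29,30):
  for h in (50,56): print(yy,h,[proj("side",O+yy*u+[0,0,h]+s*x) for s in(-14,14)],[proj("top",O+yy*u+[0,0,h]+s*x) for s in(-14,14)])
print("side stop centre exp",proj("side",O-77*u+[0,0,40]),"top",proj("top",O-77*u+[0,0,52]))
s=bot.capture("side"); t=bot.capture("top")
a=cv2.resize(s[180:250,205:265],(480,560),interpolation=2);b=cv2.resize(t[225:275,220:260],(320,400),interpolation=2);b=cv2.copyMakeBorder(b,0,160,0,0,0)
cv2.imwrite("pics/c4.png",np.hstack([a,b]))
```

```text
foot exp [495.74097781  90.18617439  80.        ] [237.2 250.4] [229.6 207.4]  cap [237.4 189.2] capctr [236.9 190.3]
foot from top [494.   89.5  80. ] side@80 [495.4  89.6  80. ]
-29 50 [array([226.3, 216.3]), array([238.8, 216.3])] [array([225.9, 254.2]), array([231.8, 241.4])]
-29 56 [array([226.1, 213.8]), array([238.6, 213.8])] [array([225.6, 253.8]), array([231.6, 240.9])]
30 50 [array([230.4, 206.5]), array([242.3, 206.5])] [array([199.2, 242.4]), array([205.2, 229.8])]
30 56 [array([230.3, 204.1]), array([242.1, 204.1])] [array([198.7, 242. ]), array([204.7, 229.2])]
side stop centre exp [229.4 229.5] top [250.8 257.2]
```

View pics/c4.png

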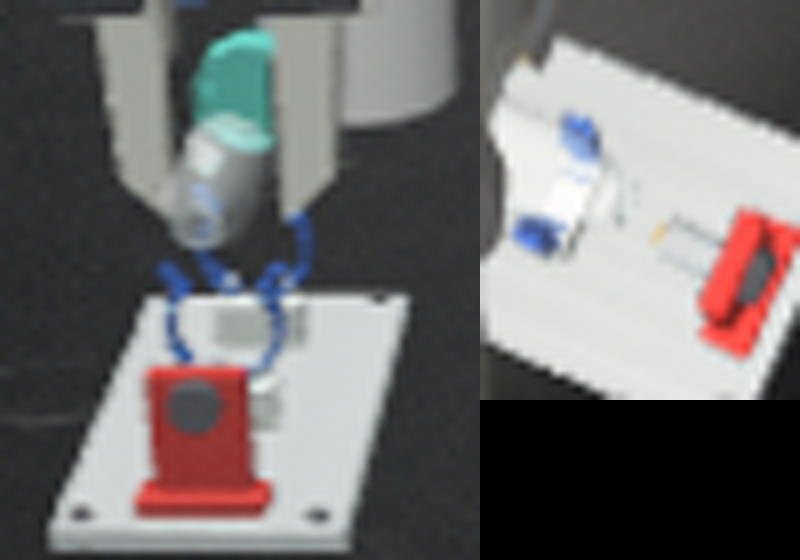

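Tube and stand agree with the computed poses. The tube sits about 1 mm off laterally, the foot is at about -50.7 and the pin tip at about -57, so I'll correct sideways and press in stages.

Emit:
{"method": "jog_arm", "body": {
  "targets": [
    {"xyz": [0, 0.013, 0.1], "spin": 0},
    {"xyz": [0, 0, 0.1], "spin": 0},
    {"xyz": [0, 0, 0.025], "spin": 0},
    {"xyz": [0, 0, 0.025], "spin": 0},
    {"xyz": [0, 0, 0.025], "spin": 0},
    {"xyz": [0, 0, 0.025], "spin": 0},
    {"xyz": [0, 0, 0.025], "spin": 0},
    {"xyz": [0, 0, 0.025], "spin": 0},
    {"xyz": [0, 0, 0], "spin": 0},
    {"xyz": [0, 0, 0], "spin": 0}
  ]
}}

```text
time: 9.15
tool_pos: [517.6, 145.5, 35.0]
tcp_rot: [3.14, -0.001, 1.236]
contact_force: [-1.6, 2.5, 8.1]
grip_width: 26.9
finger_force: 30.0
```

Emit:
{"method": "jog_arm", "body": {
  "targets": [
    {"xyz": [0, 0, 0.02], "spin": 0},
    {"xyz": [0, 0, 0.02], "spin": 0},
    {"xyz": [0, 0, 0.02], "spin": 0},
    {"xyz": [0, 0, 0.02], "spin": 0},
    {"xyz": [0, 0, 0.02], "spin": 0},
    {"xyz": [0, 0, 0.01], "spin": 0},
    {"xyz": [0, 0, 0.01], "spin": 0},
    {"xyz": [0, 0, 0], "spin": 0},
    {"xyz": [0, 0, 0], "spin": 0},
    {"xyz": [0, 0, 0], "spin": 0}
  ]
}}

```text
time: 10.4
tool_pos: [516.7, 145.0, 23.7]
tcp_rot: [-3.141, 0.001, 1.236]
contact_force: [-1.1, -0.6, -8.7]
grip_width: 26.8
finger_force: 30.0
```

Run:
```python
from h import *
o=[bot.get_obs() for _ in range(3)]
for q in o: print(q["tool_pos"],q["tcp_rot"],q["contact_force"],q["moment"])
s=bot.capture("side");p=bot.get_obs();print(p["tool_pos"],p["contact_force"],p["moment"])
```

```text
[516.68244011 144.95540943  23.74420431] [-3.14051625e+00  7.18449507e-04  1.23575038e+00] [-1.1410247  -0.56779176 -8.74214383] [-0.132471    0.02346587 -0.00177376]
[516.68244011 144.95540943  23.74420431] [-3.14051625e+00  7.18449507e-04  1.23575038e+00] [-1.1410247  -0.56779176 -8.74214383] [-0.132471    0.02346587 -0.00177376]
[516.68244011 144.95540943  23.74420431] [-3.14051625e+00  7.18449507e-04  1.23575038e+00] [-1.1410247  -0.56779176 -8.74214383] [-0.132471    0.02346587 -0.00177376]
[516.70047315 144.95069437  23.76271335] [ 0.05275625 -0.88953858 -9.49609753] [-0.10609748  0.0318079  -0.02711183]
```

Emit:
{"method": "jog_arm", "body": {
  "targets": [
    {"xyz": [0, 0, 0.005], "spin": 0},
    {"xyz": [0, 0, 0.005], "spin": 0},
    {"xyz": [0, 0, 0.005], "spin": 0},
    {"xyz": [0, 0, 0.005], "spin": 0},
    {"xyz": [0, 0, 0], "spin": 0},
    {"xyz": [0, 0, 0], "spin": 0},
    {"xyz": [0, 0, 0], "spin": 0},
    {"xyz": [0, 0, 0], "spin": 0},
    {"xyz": [0, 0, 0], "spin": 0},
    {"xyz": [0, 0, 0], "spin": 0}
  ]
}}

```text
time: 11.7
tool_pos: [517.2, 145.2, 22.7]
tcp_rot: [3.141, -0.0, 1.236]
contact_force: [-3.4, 2.2, -1.6]
grip_width: 26.6
finger_force: 30.0
```

Emit:
{"method": "jog_arm", "body": {
  "targets": [
    {"xyz": [0, -0.005, 0.005], "spin": 0},
    {"xyz": [0, 0, 0], "spin": 0},
    {"xyz": [0, 0, 0], "spin": 0},
    {"xyz": [0, 0, 0], "spin": 0},
    {"xyz": [-0.0125, 0, 0], "spin": 0},
    {"xyz": [-0.0125, 0, 0], "spin": 0},
    {"xyz": [-0.0125, 0, 0], "spin": 0},
    {"xyz": [0, 0, 0], "spin": 0},
    {"xyz": [0, 0, 0], "spin": 0},
    {"xyz": [0, 0, 0], "spin": 0}
  ]
}}

```text
time: 12.95
tool_pos: [515.9, 142.3, 22.3]
tcp_rot: [3.141, 0.0, 1.236]
contact_force: [-0.9, -0.5, -3.1]
grip_width: 26.6
finger_force: 30.0
```

```bash
cat > st.py <<'E'
from h import *
F=[];P=[]
for _ in range(6):
    bot.capture("side");o=bot.get_obs();F.append(o["contact_force"]);P.append(o["tool_pos"])
F=np.mean(F,0);P=np.mean(P,0);u=np.array([np.sin(.333),np.cos(.333)]);x=np.array([u[1],-u[0]])
r=P[:2]-[513.2,137.5]
print("t",o["time"],"F along",F[:2]@u,"lat",F[:2]@x,"z",F[2],"P along",r@u,"lat",r@x,"z",P[2],"M",o["moment"].round(3))
E
python3 st.py
```

```text
t 13.25 F along -0.5637474459656299 lat -0.6256640998127304 z -2.462355613083743 P along 5.367350559332038 lat 0.8934941965708718 z 22.29075280324689 M [-0.044  0.036 -0.05 ]
```

Run:
```python
from h import *
u=np.array([np.sin(.333),np.cos(.333),0]);g=np.array([513.2,137.5,40])+5.4*u
f=g-58*u;print(proj("top",f),proj("side",f))
s=bot.capture("side"); t=bot.capture("top")
a=cv2.resize(s[180:250,205:265],(480,560),interpolation=2);b=cv2.resize(t[225:275,220:260],(320,400),interpolation=2);b=cv2.copyMakeBorder(b,0,160,0,0,0)
cv2.imwrite("pics/c5.png",np.hstack([a,b]))
```

```text
[240.1 253.1] [231.2 224.8]
```

View pics/c5.png

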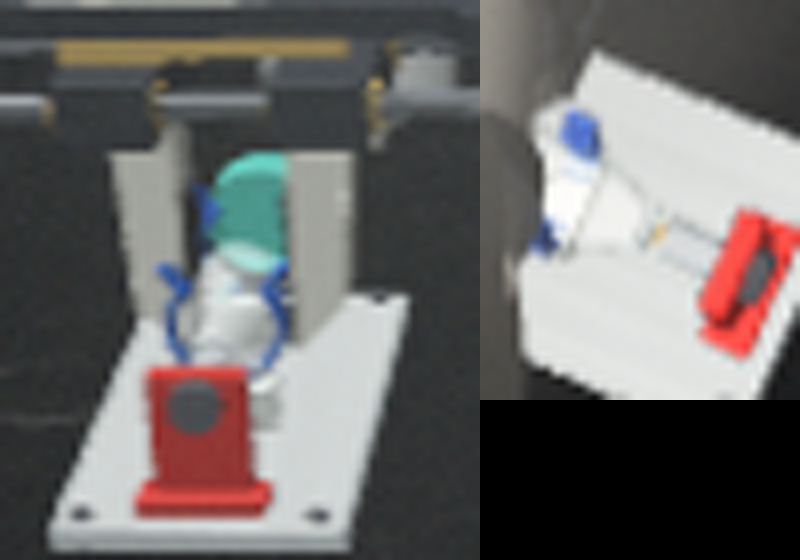

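The tube sits in the jaws, with the foot about 1 mm from the gold pin tip (px about (242,254)). I'm creeping in.

Emit:
{"method": "jog_arm", "body": {
  "targets": [
    {"xyz": [-0.004, 0, 0], "spin": 0},
    {"xyz": [-0.004, 0, 0], "spin": 0},
    {"xyz": [-0.004, 0, 0], "spin": 0},
    {"xyz": [-0.004, 0, 0], "spin": 0},
    {"xyz": [0, 0, 0], "spin": 0},
    {"xyz": [0, 0, 0], "spin": 0},
    {"xyz": [0, 0, 0], "spin": 0},
    {"xyz": [0, 0, 0], "spin": 0},
    {"xyz": [0, 0, 0], "spin": 0},
    {"xyz": [0, 0, 0], "spin": 0}
  ]
}}

```text
time: 14.6
tool_pos: [515.4, 141.2, 22.3]
tcp_rot: [3.142, 0.0, 1.236]
contact_force: [0.4, 1.0, -2.7]
grip_width: 26.8
finger_force: 30.0
```

```bash
python3 st.py
```

```text
t 14.9 F along 0.16846735785012598 lat -0.4728467321280643 z -2.896182644937577 P along 4.160782735796559 lat 0.8493570529149574 z 22.2832826152289 M [0.137 0.01  0.01 ]
```

Emit:
{"method": "jog_arm", "body": {
  "targets": [
    {"xyz": [-0.004, 0, 0], "spin": 0},
    {"xyz": [-0.004, 0, 0], "spin": 0},
    {"xyz": [-0.004, 0, 0], "spin": 0},
    {"xyz": [0, 0, 0], "spin": 0},
    {"xyz": [0, 0, 0], "spin": 0},
    {"xyz": [0, 0, 0], "spin": 0},
    {"xyz": [0, 0, 0], "spin": 0},
    {"xyz": [0, 0, 0], "spin": 0},
    {"xyz": [0, 0, 0], "spin": 0},
    {"xyz": [0, 0, 0], "spin": 0}
  ]
}}

```text
time: 16.15
tool_pos: [515.1, 140.3, 22.3]
tcp_rot: [3.142, 0.0, 1.236]
contact_force: [0.0, 1.8, -2.8]
grip_width: 26.6
finger_force: 30.0
```

```bash
python3 st.py
```

```text
t 16.45 F along 1.3170278664467285 lat -0.2983180023442172 z -2.9167516179728454 P along 3.2252278781806565 lat 0.86578634977128 z 22.29988167911813 M [ 0.261 -0.095 -0.034]
```

Emit:
{"method": "jog_arm", "body": {
  "targets": [
    {"xyz": [-0.004, 0, 0], "spin": 0},
    {"xyz": [-0.004, 0, 0], "spin": 0},
    {"xyz": [0, 0, 0], "spin": 0},
    {"xyz": [0, 0, 0], "spin": 0},
    {"xyz": [0, 0, 0], "spin": 0},
    {"xyz": [0, 0, 0], "spin": 0},
    {"xyz": [0, 0, 0], "spin": 0},
    {"xyz": [0, 0, 0], "spin": 0},
    {"xyz": [0, 0, 0], "spin": 0},
    {"xyz": [0, 0, 0], "spin": 0}
  ]
}}

```text
time: 17.7
tool_pos: [514.8, 139.6, 22.3]
tcp_rot: [3.142, 0.0, 1.236]
contact_force: [-0.0, 1.0, -3.2]
grip_width: 27.0
finger_force: 30.0
```

```bash
python3 st.py
```

```text
t 18.0 F along 1.5290335349730793 lat -0.17359061728996616 z -2.910714035927484 P along 2.5726970908815625 lat 0.8422277230490087 z 22.28182789253915 M [ 0.186 -0.121  0.005]
```

Emit:
{"method": "jog_arm", "body": {
  "targets": [
    {"xyz": [-0.004, 0, 0], "spin": 0},
    {"xyz": [-0.004, 0, 0], "spin": 0},
    {"xyz": [0, 0, 0], "spin": 0},
    {"xyz": [0, 0, 0], "spin": 0},
    {"xyz": [0, 0, 0], "spin": 0},
    {"xyz": [0, 0, 0], "spin": 0},
    {"xyz": [0, 0, 0], "spin": 0},
    {"xyz": [0, 0, 0], "spin": 0},
    {"xyz": [0, 0, 0], "spin": 0},
    {"xyz": [0, 0, 0], "spin": 0}
  ]
}}

```text
time: 19.25
tool_pos: [514.7, 139.1, 22.3]
tcp_rot: [3.141, 0.0, 1.236]
contact_force: [-0.4, 1.6, -3.2]
grip_width: 26.6
finger_force: 30.0
```

```bash
python3 st.py
```

```text
t 19.55 F along 2.8066255314049138 lat -0.6034836949711864 z -3.2467928101531953 P along 1.9682681310342203 lat 0.8634331866239767 z 22.298803695680338 M [ 0.359 -0.161 -0.02 ]
```

Emit:
{"method": "jog_arm", "body": {
  "targets": [
    {"xyz": [-0.004, 0, 0], "spin": 0},
    {"xyz": [0, 0, 0], "spin": 0},
    {"xyz": [0, 0, 0], "spin": 0},
    {"xyz": [0, 0, 0], "spin": 0},
    {"xyz": [0, 0, 0], "spin": 0},
    {"xyz": [0, 0, 0], "spin": 0},
    {"xyz": [0, 0, 0], "spin": 0},
    {"xyz": [0, 0, 0], "spin": 0},
    {"xyz": [0, 0, 0], "spin": 0},
    {"xyz": [0, 0, 0], "spin": 0}
  ]
}}

```text
time: 20.8
tool_pos: [514.7, 139.0, 22.3]
tcp_rot: [3.141, -0.0, 1.236]
contact_force: [1.7, 4.6, -2.7]
grip_width: 26.7
finger_force: 30.0
```

```bash
python3 st.py
```

```text
t 21.1 F along 5.351937972537906 lat -0.5489954243706312 z -4.058417096575272 P along 1.8451766600086081 lat 0.8865526454152244 z 22.315389862055735 M [ 0.747 -0.251 -0.066]
```

Emit:
{"method": "jog_arm", "body": {
  "targets": [
    {"xyz": [-0.0025, 0, 0], "spin": 0},
    {"xyz": [0, 0, 0], "spin": 0},
    {"xyz": [0, 0, 0], "spin": 0},
    {"xyz": [0, 0, 0], "spin": 0},
    {"xyz": [0, 0, 0], "spin": 0},
    {"xyz": [0, 0, 0], "spin": 0},
    {"xyz": [0, 0, 0], "spin": 0},
    {"xyz": [0, 0, 0], "spin": 0},
    {"xyz": [0, 0, 0], "spin": 0},
    {"xyz": [0, 0, 0], "spin": 0}
  ]
}}

```text
time: 22.35
tool_pos: [514.7, 138.9, 22.3]
tcp_rot: [3.141, -0.001, 1.236]
contact_force: [0.9, 6.0, -3.1]
grip_width: 26.8
finger_force: 30.0
```

```bash
python3 st.py
```

```text
t 22.65 F along 6.22595808860014 lat -0.47609901851163783 z -4.018533545045799 P along 1.8332528260876433 lat 0.9176776075532722 z 22.341115168321508 M [ 0.955 -0.303 -0.025]
```

Emit:
{"method": "jog_arm", "body": {
  "targets": [
    {"xyz": [-0.003, 0, 0], "spin": 0},
    {"xyz": [0, 0, 0], "spin": 0},
    {"xyz": [0, 0, 0], "spin": 0},
    {"xyz": [-0.003, 0, 0], "spin": 0},
    {"xyz": [0, 0, 0], "spin": 0},
    {"xyz": [0, 0, 0], "spin": 0},
    {"xyz": [0, 0, 0], "spin": 0},
    {"xyz": [0, 0, 0], "spin": 0},
    {"xyz": [0, 0, 0], "spin": 0},
    {"xyz": [0, 0, 0], "spin": 0}
  ]
}}

```text
time: 23.9
tool_pos: [514.7, 138.9, 22.4]
tcp_rot: [3.141, -0.001, 1.236]
contact_force: [2.3, 7.9, -3.7]
grip_width: 27.0
finger_force: 30.0
```

```bash
python3 st.py
```

```text
t 24.2 F along 8.325021328068127 lat -0.5739611316051145 z -4.125561405029331 P along 1.7800920282321389 lat 0.9472651340974576 z 22.370802101961747 M [ 1.217 -0.334 -0.079]
```

Total push is 8.3 N, and the clips may be carrying part of it. I'll add a touch more and hold, then back off partly and release.

Emit:
{"method": "jog_arm", "body": {
  "targets": [
    {"xyz": [-0.0025, 0, 0], "spin": 0},
    {"xyz": [0, 0, 0], "spin": 0},
    {"xyz": [0, 0, 0], "spin": 0},
    {"xyz": [0, 0, 0], "spin": 0},
    {"xyz": [0, 0, 0], "spin": 0},
    {"xyz": [0, 0, 0], "spin": 0},
    {"xyz": [0, 0, 0], "spin": 0},
    {"xyz": [0, 0, 0], "spin": 0},
    {"xyz": [0, 0, 0], "spin": 0},
    {"xyz": [0, 0, 0], "spin": 0}
  ]
}}

```text
time: 25.45
tool_pos: [514.7, 138.8, 22.4]
tcp_rot: [3.141, -0.002, 1.236]
contact_force: [2.9, 8.9, -4.7]
grip_width: 26.6
finger_force: 30.0
```

```bash
python3 st.py
```

```text
t 25.75 F along 9.278269071255986 lat -1.0849126647333072 z -4.737678240463065 P along 1.758989724424572 lat 0.9567652129948273 z 22.385165663988516 M [ 1.364 -0.389 -0.073]
```

Emit:
{"method": "jog_arm", "body": {
  "targets": [
    {"xyz": [0.0025, 0, 0], "spin": 0},
    {"xyz": [0.0025, 0, 0], "spin": 0},
    {"xyz": [0.0025, 0, 0], "spin": 0},
    {"xyz": [0, 0, 0], "spin": 0},
    {"xyz": [0, 0, 0], "spin": 0},
    {"xyz": [0, 0, 0], "spin": 0},
    {"xyz": [0, 0, 0], "spin": 0},
    {"xyz": [0, 0, 0], "spin": 0},
    {"xyz": [0, 0, 0], "spin": 0},
    {"xyz": [0, 0, 0], "spin": 0}
  ]
}}

```text
time: 27.0
tool_pos: [514.6, 138.9, 22.4]
tcp_rot: [3.141, -0.001, 1.236]
contact_force: [1.1, 6.0, -3.6]
grip_width: 26.6
finger_force: 30.0
```

```bash
python3 st.py
```

```text
t 27.3 F along 6.476952113329316 lat -0.27543352154427536 z -3.4511126724885712 P along 1.8093291506277855 lat 0.9078244504762201 z 22.352546126929838 M [ 0.965 -0.289 -0.029]
```

Emit:
{"method": "jog_arm", "body": {
  "targets": [
    {"xyz": [0.0025, 0, 0], "spin": 0},
    {"xyz": [0.0025, 0, 0], "spin": 0},
    {"xyz": [0.0025, 0, 0], "spin": 0},
    {"xyz": [0, 0, 0], "spin": 0},
    {"xyz": [0, 0, 0], "spin": 0},
    {"xyz": [0, 0, 0], "spin": 0},
    {"xyz": [0, 0, 0], "spin": 0},
    {"xyz": [0, 0, 0], "spin": 0},
    {"xyz": [0, 0, 0], "spin": 0},
    {"xyz": [0, 0, 0], "spin": 0}
  ]
}}

```text
time: 28.55
tool_pos: [514.6, 139.0, 22.3]
tcp_rot: [-3.142, 0.0, 1.236]
contact_force: [0.3, 1.8, -2.6]
grip_width: 27.1
finger_force: 30.0
```

Emit:
{"method": "jog_arm", "body": {
  "targets": [
    {"xyz": [0, 0, 0], "spin": 0},
    {"xyz": [0, 0, 0], "spin": 0},
    {"xyz": [0, 0, 0], "spin": 0},
    {"xyz": [0, 0, 0], "spin": 0},
    {"xyz": [0, 0, 0], "spin": 0},
    {"xyz": [0, 0, 0], "spin": 0},
    {"xyz": [0, 0, 0], "spin": 0},
    {"xyz": [0, 0, 0], "spin": 0},
    {"xyz": [0, 0, 0], "spin": 0},
    {"xyz": [0, 0, 0], "spin": 0}
  ],
  "gripper": 65
}}

```text
time: 29.8
tool_pos: [514.6, 139.1, 22.3]
tcp_rot: [3.142, 0.0, 1.236]
contact_force: [0.9, -0.1, -0.3]
grip_width: 59.6
finger_force: 0.0
```

Emit:
{"method": "jog_arm", "body": {
  "targets": [
    {"xyz": [0, 0, -0.1], "spin": 0},
    {"xyz": [0, 0, -0.2], "spin": 0},
    {"xyz": [0, 0, -0.3], "spin": 0},
    {"xyz": [0, 0, -0.4], "spin": 0},
    {"xyz": [0, 0, -0.4], "spin": 0},
    {"xyz": [-0.5, 0, 0], "spin": 0},
    {"xyz": [-0.5, 0, 0], "spin": 0},
    {"xyz": [-0.5, 0, 0], "spin": 0},
    {"xyz": [-0.5, 0, 0], "spin": 0},
    {"xyz": [0, 0, 0], "spin": 0}
  ]
}}

```text
time: 31.05
tool_pos: [461.7, -13.9, 135.5]
tcp_rot: [3.14, 0.0, 1.232]
contact_force: [0.7, 0.9, -0.4]
grip_width: 59.5
finger_force: 0.0
```

Run:
```python
from h import *
s=bot.capture("side"); t=bot.capture("top")
a=cv2.resize(s[180:250,205:265],(480,560),interpolation=2);b=cv2.resize(t[215:285,200:260],(320,373),interpolation=2);b=cv2.copyMakeBorder(b,0,187,0,0,0)
cv2.imwrite("pics/c6.png",np.hstack([a,b])); o=bot.get_obs();print(o["time"],o["contact_force"])
```

```text
31.15 [ 0.0727343  -0.20384875  0.10019023]
```

View pics/c6.png

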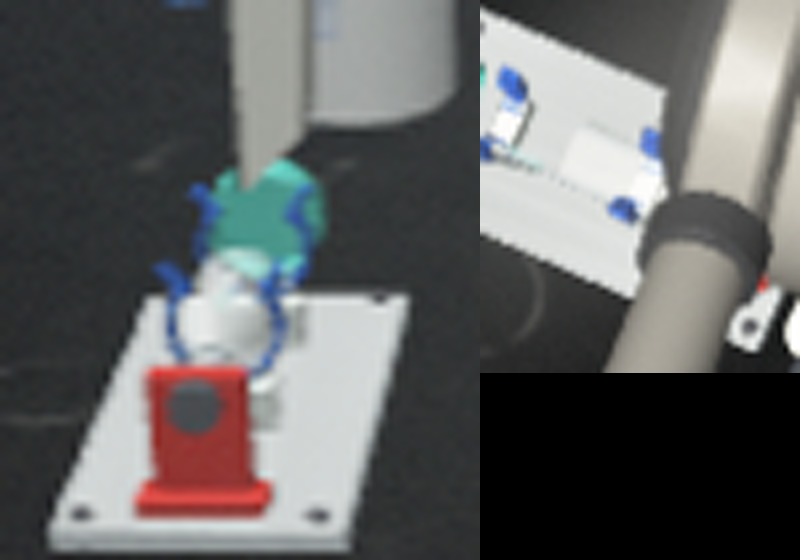

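The tube is seated in both clips and released, and neither the back-off nor the opening moved it. Handing in.

```bash
python3 -c "
from plant import bot
print(bot.close_job())"
```

```text
the job is handed in; nothing more can be done
None
```

I handed the job in with the tube seated in both clips and let go, foot against the pushed-in pin; the push peaked at about 9.3 N at the wrist (clip friction included, so the force on the stop itself was not measured), and the hand-in gave no verdict.

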